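# Plug the bores before priming

## Robot

A 7-joint arm with a two-finger parallel gripper is mounted at the origin on a cart in front of the work surface, level with it; the furniture and walls round the work are solid. World frame = base frame: x ahead of the robot, y to its left, z up, the work surface at z = 0. Lengths are in m, angles in rad, forces in N, time in s.
With the tool pointing down it reaches from about 0.4 to 0.9 m from the base axis. Payload 5.5 kg.
Tool frame: the origin (TCP) lies at the very end of the fingers, on their centre line; the grasp point (between the pads) lies 19 mm behind it; z points along the fingers, y is the line along which they close (so a half turn about z gives the same grasp; the last joint's range is limited). The gripper opens to 85 mm and grips with 20 to 120 N. Pads are 22 mm wide; open, the fingers measure 114 mm over their backs; the gripper's body (76 mm by 85 mm) begins 54 mm behind the grasp point. The pads swing forward as they close: fully open they stand 13 mm farther back than shut.
Start: joints at [1.565, 0.501, -0.427, 1.55, 0.221, 1.138, -0.21], TCP at [0.173, -0.627, 0.231] pointing down, gripper open.
Joint ranges: [-2.88, 2.88], [-0.31, 2.03], [-1.54, 1.56], [0.2, 2.42], [-1.41, 4.55], [0.19, 2.02], [-2.57, 2.57]. Speed limits (rad/s): [2.57, 2.57, 3.14, 3.14, 3.14, 3.14, 3.14].

## Interface

Orientations are given as a unit quaternion [w, x, y, z].
In Python, from plant import robot gives the robot as it stands.
- The arm moves only by the tool arm_command, never from a script. Its argument "commands" is a list of rows, each an object of numbers: "dx", "dy", "dz": the shift along the tool's x, y, z in m; "rx", "ry", "rz": the turn, a rotation vector about the tool's x, y, z in degrees; "jaw": the finger opening in m, from 0 to 0.0854. A call has 1 to 20 rows; each row shifts and turns the commanded pose from where the row before left it, along the tool's axes as they then stand; what a row does not reach is not made up. A row lasts 1/8 s, in which the tool goes at most 62.5 mm and 10.7 degrees, less where a joint would pass 70% of its speed; a pose out of reach is approached as far as the arm can. A call is refused whole if a number of a shift passes 0.0625 or a number of a turn 10.7, either way. A call with a gripper value outside its range is refused whole. The fingers move at their own pace and stop on an object; "squeeze" is the grip in N (left out, the last holds). Time passes only in rows, so rows that do not move let the fingers close. It gives the time, the measured TCP pose, the force, the opening and the grip force at its end, in the units of the state.
- robot.get_state(): the state, without advancing time (a new reading comes with each control period).
- robot.grab_frame(name): name is "scene" or "side" or "wrist"; returns a dict with "image" (384x512x3 uint8, red, green, blue), "depth" (384x512 float32, m along the optical axis (not along the pixel's ray), 0 where there is no reading), "fx", "fy", "cx", "cy" (pixels), "k1" (the pictures are not rectified: a ray, as slopes to the right and down, at radius r is drawn at 1 + k1 r^2 times it, then the intrinsics apply), "cam_to_world" (4x4, takes a point from camera to world coordinates); the wrist camera has in their place "mount" (4x4, takes a point from camera to tool coordinates, whose origin is the TCP and whose axes are the flange's). Camera axes: x right, y up, looking along -z (the intrinsics and any distortion apply to the point x, -y, -z); pixel columns grow to the right and rows downward; lengths in m; the calibration is good to about 2 mm. A picture is of the moment at which its call begins: read the wrist's pose just before it.
- robot.close_job(): hands the job in; it is judged then, once.
The state is a dict: "clock": time; "joints": joint angles; "joint_vel": joint speeds; "joint_efforts": joint torques, N m; "tcp_pos": TCP position; "eef_rot": TCP orientation; "force": force on the tool from outside, world axes, zero at the start; "torque": the same for the moment, N m; "opening": finger opening in m; "grasp_force": force on a finger pad.
Only numpy, scipy, OpenCV 4.12 (cv2) and the standard library are available. Lean on these libraries where they do the work, as an engineer would, in place of code of your own. Each camera call takes 0.05 s, during which the arm holds its last target. There are 200 camera calls.

## Task

Four bare metal parts are about to be sprayed with primer and their bores must stay free of paint. Take the stack of masking plugs apart from the top and set each plug, knob up, in the part whose bore it fits, pushed fully home so that its flange lies flat on the face. Leave the cup and the pencil where they are.

Things in the scene. Friction and masses are not known exactly. Their poses are not given: they have to be found in the camera images.
- plug_34_mid (a point): Tan silicone masking plug for a 34 mm bore, top of the stack. From below: hollow spigot 22 mm long, 24 mm wide at the foot, 30 mm at the top; round flange 44 mm wide, 5 mm thick; plain round knob 14 mm wide, 20 mm high. This point is half-way up on its axis, z up: foot 23.5 mm below it, flange underside 1.5 below, flange top 3.5 above, knob top 23.5 above. Stacked plugs stand upright 27 mm apart, each loosely over the knob below.
- plug_44_mid (a point): Tan silicone masking plug for a 44 mm bore, third from below in the stack. From below: hollow spigot 22 mm long, 34 mm wide at the foot, 40 mm at the top; round flange 54 mm wide, 5 mm thick; plain round knob 14 mm wide, 20 mm high. This point is half-way up on its axis, z up: foot 23.5 mm below it, flange underside 1.5 below, flange top 3.5 above, knob top 23.5 above.
- plug_54_mid (a point): Tan silicone masking plug for a 54 mm bore, second from below in the stack. From below: hollow spigot 22 mm long, 44 mm wide at the foot, 50 mm at the top; round flange 64 mm wide, 5 mm thick; plain round knob 14 mm wide, 20 mm high. This point is half-way up on its axis, z up: foot 23.5 mm below it, flange underside 1.5 below, flange top 3.5 above, knob top 23.5 above.
- plug_64_mid (a point): Tan silicone masking plug for a 64 mm bore, standing on the bench, lowest of the stack. From below: hollow spigot 22 mm long, 54 mm wide at the foot, 60 mm at the top; round flange 74 mm wide, 5 mm thick; plain round knob 14 mm wide, 20 mm high. This point is half-way up on its axis, z up: foot 23.5 mm below it, flange underside 1.5 below, flange top 3.5 above, knob top 23.5 above.
- square_flange_bore (a point): Dark cast square flange bearing housing, 100 x 100 mm with rounded corners and four bolt holes, round boss 84 mm across in the middle; heavy, stays put on the bench; 34 mm high. It has an upright open bore 64 mm in diameter right through the middle. This point is the centre of the bore's mouth, level with the flat machined face 34 mm above the bench; z points up.
- pulley_bore (a point): Grey two-groove belt pulley lying flat, 104 mm in diameter, hub 73 mm across in the middle; heavy, stays put on the bench; 38 mm high. It has an upright open bore 54 mm in diameter right through the middle. This point is the centre of the bore's mouth, level with the flat machined face 38 mm above the bench; z points up.
- hub_flange_bore (a point): Grey round wheel-hub flange, 108 mm in diameter, five bolt holes, collar 68 mm across in the middle; heavy, stays put on the bench; 42 mm high. It has an upright open bore 44 mm in diameter right through the middle. This point is the centre of the bore's mouth, level with the flat machined face 42 mm above the bench; z points up.
- oval_flange_bore (a point): Light grey two-bolt oval flange, 118 x 60 mm, round boss 52 mm across in the middle; heavy, stays put on the bench; 30 mm high. It has an upright open bore 34 mm in diameter right through the middle. This point is the centre of the bore's mouth, level with the flat machined face 30 mm above the bench; z points up.
- cup_mid (a point): White plastic mixing cup, 66 mm across the rim, 61 mm high, light, standing on the bench at the back; not part of the job. This point is on its axis, half-way up.
- pencil_mid (a point): Flat carpenter's pencil, 161 x 14 x 8 mm, lying on the bench among the parts, roughly pointing away from the robot; not part of the job. This point is its centre.
Things that resemble listed ones, but are neither listed nor needed, are in the scene too. Leave any purple look-alike of the part that bears square_flange_bore alone.

How it is judged:
By the outcome, as a careful person would: the job done as asked, in the order asked, and still so for the second after the job is handed in, with the robot touching nothing.
It also fails if it takes over 83 s, if anything falls off the work surface, if the arm or the gripper's body presses on something with over 40 N, if the wrist force passes 120 N, or if a joint passes its speed limit or range.

## Working session

There is one attempt and no reset: what is moved stays moved. The work goes in short steps, Python scripts to look and compute and a tool call to move; the robot and the scene stay as the last step left them, time stands still between calls to the robot, and variables do not carry over. Pictures are saved under pics/ and viewed, at most 14 in all, crops included, and the job is handed in when it is done.

Besides the shell and the picture viewer there is one more tool, called after ">>>" by a JSON object that holds its "name" and its "arguments". arm_command: Moves the arm, as the interface text tells. Its arguments: {"type":"object","properties":{"commands":{"type":"array","items":{"type":"object","properties":{"dx":{"type":"number"},"dy":{"type":"number"},"dz":{"type":"number"},"rx":{"type":"number"},"ry":{"type":"number"},"rz":{"type":"number"},"jaw":{"type":"number"}}}},"squeeze":{"type":"number"}},"required":["commands"]}

```bash
ls; mkdir -p pics; cat > h.py <<'E'
import numpy as np, cv2
from plant import robot
def grab(n):
    s=robot.get_state(); f=robot.grab_frame(n); f['s']=s
    if n=='wrist':
        w,x,y,z=s['eef_rot']
        from scipy.spatial.transform import Rotation as R
        T=np.eye(4);T[:3,:3]=R.from_quat([x,y,z,w]).as_matrix();T[:3,3]=s['tcp_pos']
        f['cam_to_world']=T@np.array(f['mount'])
    return f
def save(f,name,crop=None,scale=1):
    im=f['image'][:,:,::-1]
    if crop: a,b,c,d=crop; im=im[b:d,a:c]
    cv2.imwrite('pics/'+name,cv2.resize(im,None,fx=scale,fy=scale,interpolation=cv2.INTER_CUBIC))
def rays(f,uv):
    uv=np.atleast_2d(np.array(uv,float))
    d=np.c_[(uv[:,0]-f['cx'])/f['fx'],(uv[:,1]-f['cy'])/f['fy']]
    s=d.copy()
    for _ in range(20): s=d/(1+f['k1']*(s**2).sum(1,keepdims=True))
    M=np.array(f['cam_to_world'])
    return M[:3,3], np.c_[s[:,0],-s[:,1],-np.ones(len(s))]@M[:3,:3].T
def onz(f,uv,z):
    o,d=rays(f,uv); return o+d*((z-o[2])/d[:,2])[:,None]
def cloud(f):
    h,w=f['depth'].shape; v,u=np.mgrid[:h,:w]
    o,d=rays(f,np.c_[u.ravel(),v.ravel()]); return (o+d*f['depth'].ravel()[:,None]).reshape(h,w,3)
def circ(p):
    A=np.c_[2*p[:,0],2*p[:,1],np.ones(len(p))]; c=np.linalg.lstsq(A,(p[:,:2]**2).sum(1),rcond=None)[0]
    return c[:2],np.sqrt(c[2]+c[0]**2+c[1]**2)
E
python3 - <<'E'
from h import *
print(robot.get_state())
for n in ['scene','side','wrist']:
    f=grab(n); save(f,n+'0.png',None,1.5); np.save(n+'0.npy',f,allow_pickle=True)
    print(n,f['fx'],f['cx'],f['cy'],f['k1'],np.round(f['cam_to_world'],3).tolist())
    if n=='wrist': print(np.round(f['mount'],3))
E
```

```text
pics
{'clock': 0.0, 'joints': array([ 1.56519674,  0.50183963, -0.42679882,  1.55143611,  0.22078607,
        1.13831514, -0.21032084]), 'joint_vel': array([ 1.81367782e-03,  2.12505790e-03,  7.98030701e-05, -6.80917781e-04,
        1.06464172e-03, -6.94138385e-04, -1.51393255e-04]), 'joint_efforts': array([-3.60794384e-04, -5.69520521e+01, -5.81593350e+00, -2.80940473e+01,
        1.07017948e-02,  1.17943846e-02,  3.24319592e-05]), 'tcp_pos': array([ 0.1724042 , -0.62600174,  0.23027096]), 'eef_rot': array([-9.67585907e-04,  9.90979317e-01,  1.34011374e-01, -9.13632586e-05]), 'force': array([-0.16457012,  0.94655727,  0.68105955]), 'torque': array([0.00852848, 0.02020044, 0.00963005]), 'grasp_force': 0.0, 'opening': 0.08529473698346132}
scene 355.7015432031316 255.6437233028707 196.814678928561 -0.01117203980552349 [[0.903, 0.33, -0.276, 0.354], [-0.43, 0.712, -0.555, -0.784], [0.013, 0.62, 0.784, 0.756], [0.0, 0.0, 0.0, 1.0]]
side 426.72601331105756 257.5906053842254 193.7126041600295 0.050016563403169484 [[-0.96, 0.094, -0.263, 0.375], [-0.28, -0.331, 0.901, 0.518], [-0.003, 0.939, 0.344, 0.427], [0.0, 0.0, 0.0, 1.0]]
wrist 294.4331022641449 252.0373913553172 194.66769545599365 -0.06082487673958788 [[0.264, 0.925, 0.272, 0.24], [-0.964, 0.254, 0.073, -0.608], [-0.002, -0.281, 0.96, 0.373], [0.0, 0.0, 0.0, 1.0]]
[[-0.001  0.96   0.281  0.07 ]
 [ 1.     0.001  0.     0.001]
 [ 0.     0.281 -0.96  -0.143]
 [ 0.     0.     0.     1.   ]]
```

View pics/scene0.png

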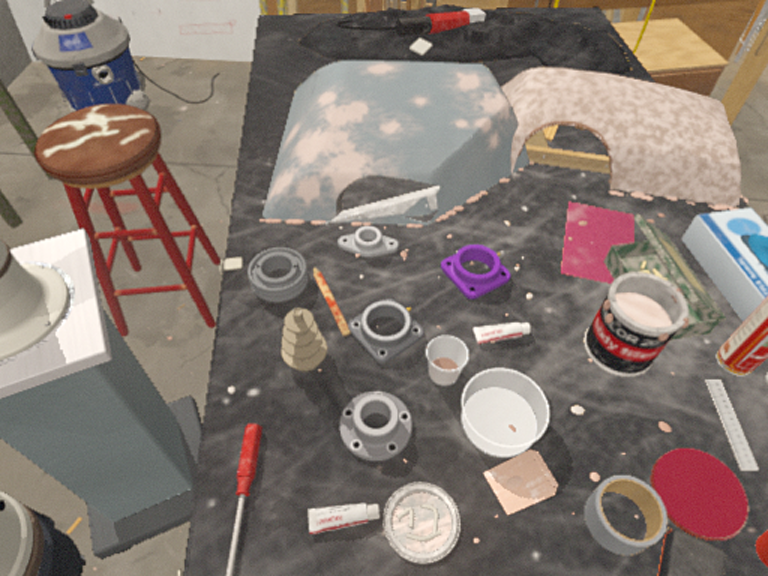

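View pics/side0.png

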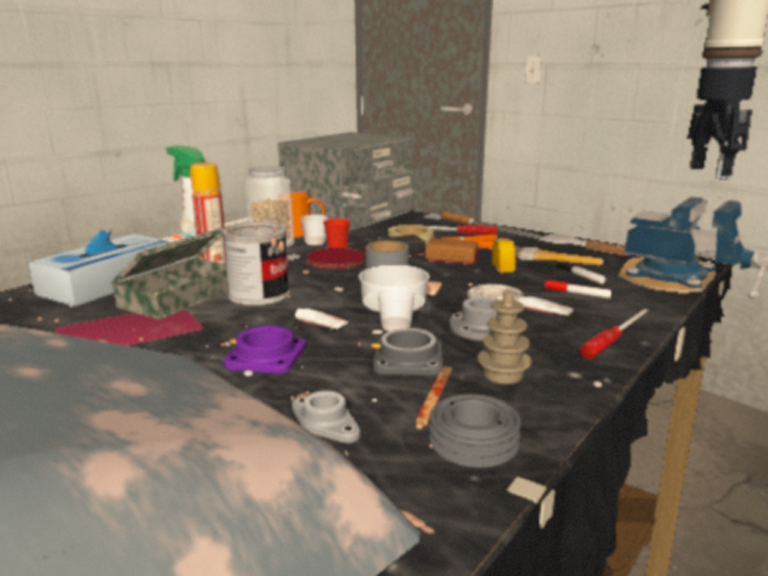

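Scene view (768 px wide): stack at (303,340), pulley (278,273), oval flange (368,240), dark square flange (386,325), hub flange (376,420), pencil (330,300), cup (447,358). Look-alikes: purple square flange (477,270), which I leave; white tub (505,412) and tape ring (625,513), neither a listed part; white cups in the side view at (314,230), far away. The side view agrees: stack (505,340), dark square (408,352), purple (264,349), oval (325,413), pulley (475,428).

```bash
python3 - <<'E'
from h import *
fs={n:np.load(n+'0.npy',allow_pickle=True).item() for n in ['scene','side']}
parts={'square':((386,318),.034,.064,.084),'pulley':((278,265),.038,.054,.073),'hub':((376,408),.042,.044,.068),'oval':((368,234),.030,.034,.052),'purple':((477,260),.034,.064,.084)}
C={n:cloud(f) for n,f in fs.items()}
for k,(uv,z,b,o) in parts.items():
    p0=onz(fs['scene'],np.array(uv)/1.5,z)[0]
    for n in C:
        c=C[n]; xy=p0[:2]
        for _ in range(4):
            P=c[(np.abs(c[...,2]-z)<.004)&(np.hypot(c[...,0]-xy[0],c[...,1]-xy[1])<o/2+.004)]
            # ring fit: bin by angle, inner & outer mid radius
            r=P[:,:2]-xy; R=np.hypot(*r.T)
            P=P[np.hypot(*(P[:,:2]-xy).T)>b/2-.006]
            cc,rr=circ(P); xy=cc
        print(k,n,np.round(p0,3),np.round(cc,4),round(rr*2,4),'ring mean expected',(b+o)/2,len(P),round(np.median(P[:,2]),4))
# stack
p=onz(fs['scene'],np.array((299,314))/1.5,.128)[0]
for n in C:
    c=C[n]; near=np.hypot(c[...,0]-p[0],c[...,1]-p[1])<.06
    for z in [.128,.108,.081,.054,.027]:
        P=c[near&(np.abs(c[...,2]-z)<.003)]
        if len(P)>4: print('stack',n,z,len(P),np.round(P.mean(0),4),np.round(circ(P)[0],4),circ(P)[1]*2)
    print('max z',c[near][:,2].max())
f=grab('scene');save(f,'crop.png',(150,140,370,330),3)
E
```

```text
square scene [ 0.591 -0.318  0.034] [ 0.5877 -0.3215] 0.0746 ring mean expected 0.07400000000000001 342 0.0347
square side [ 0.591 -0.318  0.034] [ 0.5872 -0.3178] 0.0743 ring mean expected 0.07400000000000001 310 0.0347
pulley scene [ 0.465 -0.133  0.038] [ 0.4606 -0.1352] 0.0649 ring mean expected 0.0635 255 0.0385
pulley side [ 0.465 -0.133  0.038] [ 0.4603 -0.1326] 0.065 ring mean expected 0.0635 499 0.0381
hub scene [ 0.505 -0.463  0.042] [ 0.4992 -0.4719] 0.0573 ring mean expected 0.056 441 0.0427
hub side [ 0.505 -0.463  0.042] [ 0.5    -0.4685] 0.0572 ring mean expected 0.056 162 0.0426
oval scene [ 0.647 -0.123  0.03 ] [ 0.6436 -0.1253] 0.0438 ring mean expected 0.043 130 0.0301
oval side [ 0.647 -0.123  0.03 ] [ 0.6431 -0.1222] 0.0437 ring mean expected 0.043 269 0.0306
purple scene [ 0.798 -0.27   0.034] [ 0.7962 -0.272 ] 0.0748 ring mean expected 0.07400000000000001 271 0.0343
purple side [ 0.798 -0.27   0.034] [ 0.7949 -0.2685] 0.0742 ring mean expected 0.07400000000000001 324 0.0346
stack scene 0.128 29 [ 0.4465 -0.3121  0.1273] [ 0.4466 -0.3119] 0.010802190790264734
stack scene 0.108 194 [ 0.4462 -0.3161  0.108 ] [ 0.4468 -0.3126] 0.033030449970150165
stack scene 0.081 185 [ 0.443  -0.3216  0.0811] [ 0.4456 -0.3123] 0.04143280290940544
stack scene 0.054 225 [ 0.4421 -0.326   0.0542] [ 0.4452 -0.3133] 0.05009722361898862
stack scene 0.027 219 [ 0.4443 -0.3296  0.0275] [ 0.4466 -0.3115] 0.06147334371834397
max z 0.12885177459434705
stack side 0.128 23 [ 0.4469 -0.3106  0.1267] [ 0.4469 -0.311 ] 0.011744736976673987
stack side 0.108 132 [ 0.4462 -0.3062  0.108 ] [ 0.4467 -0.3106] 0.03240476330038166
stack side 0.081 185 [ 0.445  -0.3018  0.0812] [ 0.4456 -0.3085] 0.040758926214406084
stack side 0.054 219 [ 0.4439 -0.2996  0.0543] [ 0.4454 -0.3097] 0.05052985678745256
stack side 0.027 272 [ 0.4463 -0.2961  0.0276] [ 0.4465 -0.3092] 0.059966939741584964
max z 0.12886674395445175
```

View pics/crop.png

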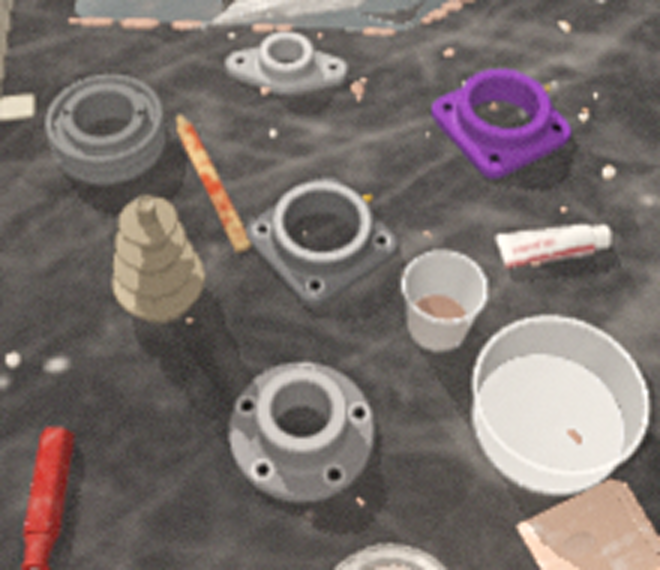

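Averaging the two views: the stack axis is at (0.447, -0.3115), and the ring diameters and heights match each part. In the crop, the dark square flange is at (322,220) and the purple one at (505,110), which I leave alone. Before moving I'll check the clearance to the body panel near the oval flange.

```bash
python3 - <<'E'
from h import *
for n in ['scene','side']:
    c=cloud(np.load(n+'0.npy',allow_pickle=True).item()).reshape(-1,3)
    for q in [(.643,-.124),(.46,-.134)]:
        P=c[(c[:,2]>.06)&(np.abs(c[:,0]-q[0])<.1)&(np.abs(c[:,1]-q[1])<.3)&(c[:,1]>q[1])]
        for z in [.06,.1,.14,.18,.22,.26]:
            Q=P[(P[:,2]>z)&(P[:,2]<z+.04)]
            if len(Q): print(n,q,z,'min y',np.round(Q[Q[:,1].argmin()],3))
E
```

```text
scene (0.643, -0.124) 0.06 min y [ 0.741 -0.054  0.084]
scene (0.643, -0.124) 0.1 min y [ 0.723 -0.018  0.1  ]
scene (0.643, -0.124) 0.14 min y [0.742 0.138 0.141]
scene (0.46, -0.134) 0.06 min y [0.559 0.021 0.06 ]
side (0.643, -0.124) 0.06 min y [ 0.741 -0.055  0.086]
side (0.643, -0.124) 0.1 min y [ 0.74  -0.01   0.101]
side (0.643, -0.124) 0.14 min y [0.743 0.14  0.141]
side (0.46, -0.134) 0.06 min y [0.558 0.026 0.062]
```

>>> {"name": "arm_command", "arguments": {"commands": [{"rz":7.7},{"rz":7.7},{"dx":0.0343,"dy":-0.0393},{"dx":0.0343,"dy":-0.0393},{"dx":0.0343,"dy":-0.0393},{"dx":0.0343,"dy":-0.0393},{"dx":0.0343,"dy":-0.0393},{"dx":0.0343,"dy":-0.0393},{"dx":0.0343,"dy":-0.0393,"jaw":0.05},{"dx":0.0343,"dy":-0.0393,"jaw":0.05},{"jaw":0.05}]}}

```text
$.commands[0]: bad value
```

>>> {"name": "arm_command", "arguments": {"commands": [{"dx":0,"dy":0,"dz":0,"rx":0,"ry":0,"rz":7.7,"jaw":0.05},{"dx":0,"dy":0,"dz":0,"rx":0,"ry":0,"rz":7.7,"jaw":0.05},{"dx":0.034,"dy":-0.039,"dz":0,"rx":0,"ry":0,"rz":0,"jaw":0.05},{"dx":0.034,"dy":-0.039,"dz":0,"rx":0,"ry":0,"rz":0,"jaw":0.05},{"dx":0.034,"dy":-0.039,"dz":0,"rx":0,"ry":0,"rz":0,"jaw":0.05},{"dx":0.034,"dy":-0.039,"dz":0,"rx":0,"ry":0,"rz":0,"jaw":0.05},{"dx":0.034,"dy":-0.039,"dz":0,"rx":0,"ry":0,"rz":0,"jaw":0.05},{"dx":0.034,"dy":-0.039,"dz":0,"rx":0,"ry":0,"rz":0,"jaw":0.05},{"dx":0.034,"dy":-0.039,"dz":0,"rx":0,"ry":0,"rz":0,"jaw":0.05},{"dx":0.034,"dy":-0.039,"dz":0,"rx":0,"ry":0,"rz":0,"jaw":0.05},{"dx":0,"dy":0,"dz":0,"rx":0,"ry":0,"rz":0,"jaw":0.05}], "squeeze": 40}}

```text
clock: 1.58
tcp_pos: [0.4481, -0.3097, 0.2317]
eef_rot: [-0.001, 1.0, 0.004, 0.001]
force: [-0.9, -0.4, -0.3]
opening: 0.0503
grasp_force: 0.0
```

```bash
cat >> h.py <<'E'
def stackpos(f,zk):
    """knob top by depth + flange ring"""
    c=cloud(f); t=f['s']['tcp_pos']
    near=np.hypot(c[...,0]-t[0],c[...,1]-t[1])<.06
    for z in (zk,zk-.02):
        P=c[near&(np.abs(c[...,2]-z)<.004)]
        if len(P)>5: 
            h=cv2.convexHull((P[:,:2]*1e4).astype(np.float32)); (a,b),r=cv2.minEnclosingCircle(h)
            print('z',z,len(P),'mean',np.round(P.mean(0),4),'enc',round(a/1e4,4),round(b/1e4,4),'d',round(2*r/1e4,4))
def ringpos(f,xy,z,b,o):
    c=cloud(f)
    for _ in range(4):
        P=c[(np.abs(c[...,2]-z)<.004)&(np.hypot(c[...,0]-xy[0],c[...,1]-xy[1])<o/2+.004)]
        P=P[np.hypot(*(P[:,:2]-xy).T)>b/2-.006]
        xy,r=circ(P)
    print('ring',np.round(xy,4),'d',round(2*r,4),'exp',(b+o)/2,len(P),'z',np.median(P[:,2]))
E
python3 - <<'E'
from h import *
f=grab('wrist'); save(f,'w1.png'); print(f['s']['tcp_pos'],f['s']['clock']); stackpos(f,.128)
ringpos(f,np.array([.4996,-.470]),.042,.044,.068)
ringpos(f,np.array([.5875,-.3197]),.034,.064,.084)
ringpos(f,np.array([.4605,-.134]),.038,.054,.073)
E
```

```text
[ 0.44812093 -0.30965151  0.23168601] 1.575
z 0.128 198 mean [ 0.4459 -0.314   0.1265] enc 0.4457 -0.314 d 0.014
z 0.108 1367 mean [ 0.4472 -0.3139  0.1073] enc 0.4457 -0.3138 d 0.0438
ring [ 0.4984 -0.4712] d 0.057 exp 0.056 1734 z 0.042011253946796195
ring [ 0.5866 -0.3216] d 0.074 exp 0.07400000000000001 2223 z 0.03395815857918322
ring [ 0.46   -0.1363] d 0.0645 exp 0.0635 1497 z 0.0378116140407766
```

View pics/w1.png

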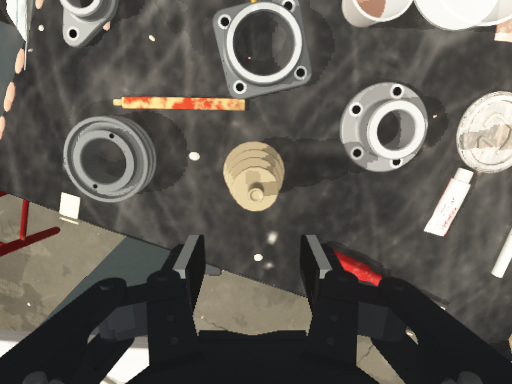

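Wrist view: stack top knob at pixel (256,193), dark square flange at (263,40), hub at (395,128), pulley at (108,160), pencil at (180,103). The positions agree with the averages to about 2 mm. Next I go down on the top knob.

>>> {"name": "arm_command", "arguments": {"commands": [{"dx":-0.002,"dy":0.004,"dz":0.05,"rx":0,"ry":0,"rz":0,"jaw":0.05},{"dx":0,"dy":0,"dz":0.05,"rx":0,"ry":0,"rz":0,"jaw":0.05},{"dx":0,"dy":0,"dz":0.0207,"rx":0,"ry":0,"rz":0,"jaw":0.04},{"dx":0,"dy":0,"dz":0,"rx":0,"ry":0,"rz":0,"jaw":0.008},{"dx":0,"dy":0,"dz":0,"rx":0,"ry":0,"rz":0,"jaw":0.008},{"dx":0,"dy":0,"dz":0,"rx":0,"ry":0,"rz":0,"jaw":0.008},{"dx":0,"dy":0,"dz":0,"rx":0,"ry":0,"rz":0,"jaw":0.008}], "squeeze": 40}}

```text
clock: 2.5
tcp_pos: [0.4429, -0.3192, 0.1115]
eef_rot: [0.001, 1.0, -0.0, 0.0]
force: [-0.5, 1.2, -1.7]
opening: 0.0121
grasp_force: 38.7
```

```bash
python3 - <<'E'
from h import *
for _ in range(3):
    f=grab('wrist'); s=f['s']; print(s['clock'],np.round(s['tcp_pos'],4),np.round(s['eef_rot'],4),np.round(s['force'],1),s['opening'])
stackpos(f,.128)
save(f,'w2.png',(130,80,390,300),2)
f=grab('side'); c=cloud(f); near=np.hypot(c[...,0]-.446,c[...,1]+.311)<.06
for z in [.108,.081,.054]:
    P=c[near&(np.abs(c[...,2]-z)<.003)]; print(z,len(P),np.round(circ(P)[0],4),circ(P)[1]*2)
save(f,'s2.png',(270,130,400,290),4)
E
```

```text
2.5 [ 0.4429 -0.3192  0.1115] [ 6.e-04  1.e+00 -1.e-04  5.e-04] [-0.5  1.2 -1.7] 0.012138386987916076
2.55 [ 0.4428 -0.3191  0.1113] [ 5.e-04  1.e+00 -1.e-04  4.e-04] [-0.   0.9 -0.7] 0.01201157355419231
2.6 [ 0.4428 -0.3189  0.1112] [ 4.e-04  1.e+00 -0.e+00  3.e-04] [-0.8  0.8  0.1] 0.012073697965224992
z 0.128 1134 mean [ 0.4493 -0.3201  0.1276] enc 0.4481 -0.3199 d 0.0391
z 0.108 2710 mean [ 0.4563 -0.3193  0.108 ] enc 0.4487 -0.3197 d 0.044
0.108 106 [ 0.4487 -0.3163] 0.03450985043428626
0.081 139 [ 0.4477 -0.3108] 0.040546851979848315
0.054 216 [ 0.4458 -0.3103] 0.05007410673578068
```

View pics/s2.png

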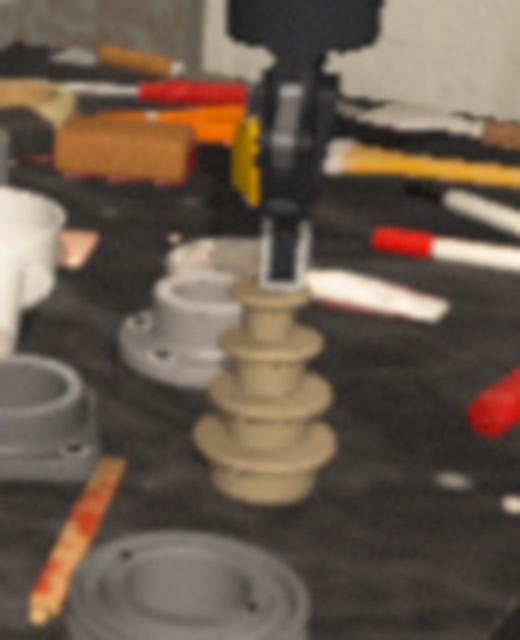

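The fast first move had not settled, so the grip landed about 6 mm off the knob axis in x (side crop: plug upright, fingers at its flange). I'll regrip centred, lift, and carry it to the oval flange with time to settle.

>>> {"name": "arm_command", "arguments": {"commands": [{"dx":0,"dy":0,"dz":0,"rx":0,"ry":0,"rz":0,"jaw":0.026},{"dx":0.0055,"dy":0,"dz":0,"rx":0,"ry":0,"rz":0,"jaw":0.026},{"dx":0,"dy":0,"dz":0,"rx":0,"ry":0,"rz":0,"jaw":0.026},{"dx":0,"dy":0,"dz":0,"rx":0,"ry":0,"rz":0,"jaw":0.008},{"dx":0,"dy":0,"dz":0,"rx":0,"ry":0,"rz":0,"jaw":0.008},{"dx":0,"dy":0,"dz":0,"rx":0,"ry":0,"rz":0,"jaw":0.008},{"dx":0,"dy":0,"dz":-0.015,"rx":0,"ry":0,"rz":0,"jaw":0.008},{"dx":0,"dy":0,"dz":-0.025,"rx":0,"ry":0,"rz":0,"jaw":0.008},{"dx":0,"dy":0,"dz":-0.02,"rx":0,"ry":0,"rz":0,"jaw":0.008},{"dx":0.02,"dy":-0.02,"dz":0,"rx":0,"ry":0,"rz":0,"jaw":0.008},{"dx":0.04,"dy":-0.04,"dz":0,"rx":0,"ry":0,"rz":0,"jaw":0.008},{"dx":0.04,"dy":-0.04,"dz":0,"rx":0,"ry":0,"rz":0,"jaw":0.008},{"dx":0.04,"dy":-0.04,"dz":0,"rx":0,"ry":0,"rz":0,"jaw":0.008},{"dx":0.035,"dy":-0.035,"dz":0,"rx":0,"ry":0,"rz":0,"jaw":0.008},{"dx":0.02,"dy":-0.018,"dz":0,"rx":0,"ry":0,"rz":0,"jaw":0.008},{"dx":0,"dy":0,"dz":0,"rx":0,"ry":0,"rz":0,"jaw":0.008},{"dx":0,"dy":0,"dz":0,"rx":0,"ry":0,"rz":0,"jaw":0.008},{"dx":0,"dy":0,"dz":0,"rx":0,"ry":0,"rz":0,"jaw":0.008}], "squeeze": 40}}

```text
clock: 4.95
tcp_pos: [0.6422, -0.1277, 0.1708]
eef_rot: [0.001, 1.0, -0.001, -0.0]
force: [0.2, 0.1, -0.6]
opening: 0.0121
grasp_force: 38.9
```

```bash
cat >> h.py <<'E'
def held(f,D):
    """plug held: flange-top ring points just below the TCP"""
    c=cloud(f); t=f['s']['tcp_pos']
    P=c[(np.abs(c[...,2]-(t[2]-.003))<.006)&(np.hypot(c[...,0]-t[0],c[...,1]-t[1])<D/2+.012)]
    h=(P[:,:2]*1e4).astype(np.float32); (a,b),r=cv2.minEnclosingCircle(h)
    A=np.c_[P[:,:2]-P[:,:2].mean(0),np.ones(len(P))]; pl=np.linalg.lstsq(A,P[:,2],rcond=None)[0]
    print('held',len(P),'enc',round(a/1e4,4),round(b/1e4,4),'d',round(2*r/1e4,4),'offs',np.round(np.array([a,b])/1e4-t[:2],4),'z-tcp',round(np.median(P[:,2])-t[2],4),'slope',np.round(pl[:2],3))
E
python3 - <<'E'
from h import *
f=grab('wrist'); save(f,'w3.png',None,1.2); print(f['s']['clock'],f['s']['tcp_pos']); held(f,.044)
ringpos(f,np.array([.6424,-.1258]),.030,.034,.052)
f=grab('scene'); ringpos(f,np.array([.6424,-.1258]),.030,.034,.052);c=cloud(f)
near=np.hypot(c[...,0]-.446,c[...,1]+.311)<.06
for z in [.081,.054,.027]:
    P=c[near&(np.abs(c[...,2]-z)<.003)]; print(z,len(P),np.round(circ(P)[0],4),circ(P)[1]*2)
E
```

```text
4.95 [ 0.64224553 -0.12773091  0.17079352]
held 1840 enc 0.6393 -0.1286 d 0.0441 offs [-0.003  -0.0009] z-tcp -0.0034 slope [-0.036  0.027]
ring [ 0.6439 -0.1254] d 0.0436 exp 0.043 1230 z 0.02991624690609676
ring [ 0.6436 -0.1255] d 0.0433 exp 0.043 123 z 0.030718324754026693
0.081 305 [ 0.4458 -0.3117] 0.04030475100072205
0.054 214 [ 0.4454 -0.3131] 0.05029645786392636
0.027 227 [ 0.4464 -0.3123] 0.06080666522163012
```

View pics/w3.png

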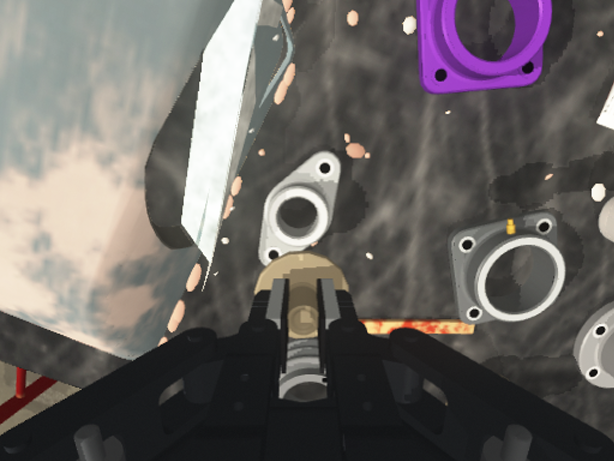

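Wrist view: the tan plug is held upright at (305,290), just short of the oval bore at (297,212). The purple flange is at (485,30), away from the path. Measured offset to the bore is dx +4.5 mm and dy -3 mm. I'll descend in stages.

>>> {"name": "arm_command", "arguments": {"commands": [{"dx":0.0045,"dy":-0.003,"dz":0.03,"rx":0,"ry":0,"rz":0,"jaw":0.008},{"dx":0,"dy":0,"dz":0.045,"rx":0,"ry":0,"rz":0,"jaw":0.008},{"dx":0,"dy":0,"dz":0.025,"rx":0,"ry":0,"rz":0,"jaw":0.008},{"dx":0,"dy":0,"dz":0,"rx":0,"ry":0,"rz":0,"jaw":0.008},{"dx":0,"dy":0,"dz":0.01,"rx":0,"ry":0,"rz":0,"jaw":0.008},{"dx":0,"dy":0,"dz":0.01,"rx":0,"ry":0,"rz":0,"jaw":0.008},{"dx":0,"dy":0,"dz":0.008,"rx":0,"ry":0,"rz":0,"jaw":0.008},{"dx":0,"dy":0,"dz":0,"rx":0,"ry":0,"rz":0,"jaw":0.008}], "squeeze": 40}}

```text
clock: 6.05
tcp_pos: [0.6471, -0.1226, 0.0419]
eef_rot: [-0.0, 1.0, 0.0, -0.001]
force: [0.1, 0.3, -1.0]
opening: 0.0125
grasp_force: 38.9
```

>>> {"name": "arm_command", "arguments": {"commands": [{"dx":0,"dy":0,"dz":0.003,"rx":0,"ry":0,"rz":0,"jaw":0.008},{"dx":0,"dy":0,"dz":0.002,"rx":0,"ry":0,"rz":0,"jaw":0.008},{"dx":0,"dy":0,"dz":0,"rx":0,"ry":0,"rz":0,"jaw":0.008}]}}

```text
clock: 6.42
tcp_pos: [0.6482, -0.1224, 0.0388]
eef_rot: [0.0, 1.0, 0.0, 0.001]
force: [-1.2, 0.3, 4.7]
opening: 0.0121
grasp_force: 39.0
```

```bash
python3 - <<'E'
from h import *
s=robot.get_state(); print(s['tcp_pos'],s['force'],s['torque'])
f=grab('side'); save(f,'s3.png',(170,220,270,310),5); c=cloud(f)
P=c[(np.abs(c[...,2]-.035)<.004)&(np.hypot(c[...,0]-.6436,c[...,1]+.124)<.03)]
if len(P)>9: print(len(P),np.round(circ(P),4) if 0 else circ(P),np.median(P[:,2]))
E
```

```text
[ 0.64818922 -0.12236982  0.03877368] [-1.2149151   0.25714681  4.70589081] [0.04771097 0.39056915 0.0615195 ]
203 (array([ 0.64380346, -0.12121898]), np.float64(0.017491946340139748)) 0.03590416544816222
```

View pics/s3.png

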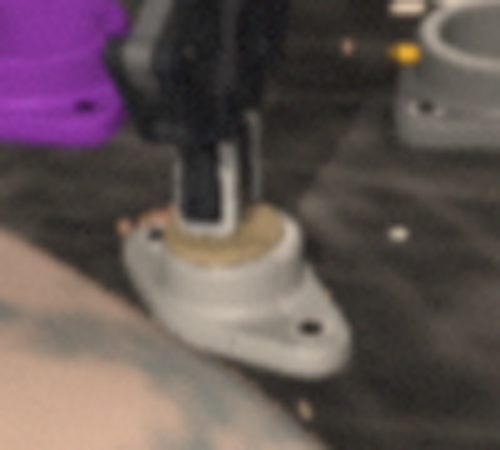

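>>> {"name": "arm_command", "arguments": {"commands": [{"dx":0,"dy":0,"dz":0.0015,"rx":0,"ry":0,"rz":0,"jaw":0.008},{"dx":0,"dy":0,"dz":0,"rx":0,"ry":0,"rz":0,"jaw":0.008},{"dx":0,"dy":0,"dz":0,"rx":0,"ry":0,"rz":0,"jaw":0.03},{"dx":0,"dy":0,"dz":0,"rx":0,"ry":0,"rz":0,"jaw":0.03},{"dx":0,"dy":0,"dz":-0.025,"rx":0,"ry":0,"rz":0,"jaw":0.03},{"dx":0,"dy":0,"dz":-0.045,"rx":0,"ry":0,"rz":0,"jaw":0.04},{"dx":0,"dy":0,"dz":-0.04,"rx":0,"ry":0,"rz":0,"jaw":0.04},{"dx":0,"dy":0,"dz":-0.01,"rx":0,"ry":0,"rz":0,"jaw":0.04},{"dx":0,"dy":0,"dz":0,"rx":0,"ry":0,"rz":0,"jaw":0.04}]}}

```text
clock: 7.6
tcp_pos: [0.6478, -0.1228, 0.1563]
eef_rot: [0.0, 1.0, -0.0, 0.0]
force: [-0.6, 0.0, -1.3]
opening: 0.0401
grasp_force: 0.0
```

```bash
cat >> h.py <<'E'
def seat(f,xy,zface,D):
    c=cloud(f); d=np.hypot(c[...,0]-xy[0],c[...,1]-xy[1])
    P=c[(np.abs(c[...,2]-zface-.005)<.006)&(d<D/2-.001)&(d>.009)]
    A=np.c_[P[:,:2]-xy,np.ones(len(P))]; pl=np.linalg.lstsq(A,P[:,2],rcond=None)[0]
    K=c[(np.abs(c[...,2]-zface-.025)<.004)&(d<.015)]
    print('seat: flange top z',round(pl[2],4),'exp',zface+.005,'slope',np.round(pl[:2],3),len(P),'knob top',len(K),np.round(K.mean(0),4))
E
python3 - <<'E'
from h import *
f=grab('wrist'); print(f['s']['clock'],f['s']['tcp_pos']); seat(f,np.array([.6438,-.1254]),.030,.044)
save(f,'w4.png')
E
```

```text
7.6 [ 0.64777574 -0.12283732  0.15627542]
seat: flange top z 0.0349 exp 0.034999999999999996 slope [0.006 0.018] 1152 knob top 208 [ 0.6454 -0.1235  0.0541]
```

Plug 34 is seated flat: flange top at 34.9 mm (expected 35), negligible slope. Next is plug 44.

>>> {"name": "arm_command", "arguments": {"commands": [{"dx":-0.02,"dy":0.02,"dz":0,"rx":0,"ry":0,"rz":0,"jaw":0.04},{"dx":-0.04,"dy":0.038,"dz":0,"rx":0,"ry":0,"rz":0,"jaw":0.04},{"dx":-0.04,"dy":0.038,"dz":0,"rx":0,"ry":0,"rz":0,"jaw":0.04},{"dx":-0.04,"dy":0.038,"dz":0,"rx":0,"ry":0,"rz":0,"jaw":0.04},{"dx":-0.04,"dy":0.036,"dz":0,"rx":0,"ry":0,"rz":0,"jaw":0.04},{"dx":-0.022,"dy":0.018,"dz":0,"rx":0,"ry":0,"rz":0,"jaw":0.04},{"dx":0,"dy":0,"dz":0,"rx":0,"ry":0,"rz":0,"jaw":0.04},{"dx":0,"dy":0,"dz":0,"rx":0,"ry":0,"rz":0,"jaw":0.04}]}}

```text
clock: 8.65
tcp_pos: [0.4457, -0.3096, 0.1551]
eef_rot: [-0.001, 1.0, 0.0, -0.0]
force: [0.7, -0.1, -0.3]
opening: 0.04
grasp_force: 0.0
```

```bash
python3 - <<'E'
from h import *
f=grab('wrist'); print(f['s']['clock'],f['s']['tcp_pos']); stackpos(f,.101)
E
```

```text
8.65 [ 0.44568317 -0.30957366  0.15507741]
z 0.101 306 mean [ 0.4454 -0.313   0.0997] enc 0.4451 -0.3131 d 0.0142
z 0.081 3135 mean [ 0.4469 -0.313   0.0805] enc 0.445 -0.3132 d 0.054
```

>>> {"name": "arm_command", "arguments": {"commands": [{"dx":0,"dy":0.003,"dz":0.03,"rx":0,"ry":0,"rz":0,"jaw":0.04},{"dx":0,"dy":0,"dz":0.03,"rx":0,"ry":0,"rz":0,"jaw":0.04},{"dx":0,"dy":0,"dz":0.011,"rx":0,"ry":0,"rz":0,"jaw":0.04},{"dx":0,"dy":0,"dz":0,"rx":0,"ry":0,"rz":0,"jaw":0.008},{"dx":0,"dy":0,"dz":0,"rx":0,"ry":0,"rz":0,"jaw":0.008},{"dx":0,"dy":0,"dz":0,"rx":0,"ry":0,"rz":0,"jaw":0.008},{"dx":0,"dy":0,"dz":0,"rx":0,"ry":0,"rz":0,"jaw":0.008},{"dx":0,"dy":0,"dz":-0.015,"rx":0,"ry":0,"rz":0,"jaw":0.008},{"dx":0,"dy":0,"dz":-0.025,"rx":0,"ry":0,"rz":0,"jaw":0.008},{"dx":0,"dy":0,"dz":-0.025,"rx":0,"ry":0,"rz":0,"jaw":0.008},{"dx":0.005,"dy":0.02,"dz":0,"rx":0,"ry":0,"rz":0,"jaw":0.008},{"dx":0.015,"dy":0.04,"dz":0,"rx":0,"ry":0,"rz":0,"jaw":0.008},{"dx":0.015,"dy":0.04,"dz":0,"rx":0,"ry":0,"rz":0,"jaw":0.008},{"dx":0.012,"dy":0.038,"dz":0,"rx":0,"ry":0,"rz":0,"jaw":0.008},{"dx":0.0065,"dy":0.02,"dz":0,"rx":0,"ry":0,"rz":0,"jaw":0.008},{"dx":0,"dy":0,"dz":0,"rx":0,"ry":0,"rz":0,"jaw":0.008},{"dx":0,"dy":0,"dz":0,"rx":0,"ry":0,"rz":0,"jaw":0.008},{"dx":0,"dy":0,"dz":0,"rx":0,"ry":0,"rz":0,"jaw":0.008}], "squeeze": 40}}

```text
clock: 10.95
tcp_pos: [0.4993, -0.4703, 0.1505]
eef_rot: [-0.0, 1.0, 0.001, 0.0]
force: [-0.7, 0.0, -0.3]
opening: 0.012
grasp_force: 39.1
```

```bash
python3 - <<'E'
from h import *
f=grab('wrist'); save(f,'w5.png',None,1.2); print(f['s']['clock'],f['s']['tcp_pos']); held(f,.054)
ringpos(f,np.array([.4984,-.4712]),.042,.044,.068)
f=grab('scene'); c=cloud(f)
near=np.hypot(c[...,0]-.446,c[...,1]+.311)<.06
for z in [.081,.054,.027]:
    P=c[near&(np.abs(c[...,2]-z)<.003)]
    if len(P)>9: print(z,len(P),np.round(circ(P)[0],4),circ(P)[1]*2)
E
```

```text
10.95 [ 0.49931151 -0.47025185  0.15052975]
held 3605 enc 0.498 -0.471 d 0.0539 offs [-0.0013 -0.0007] z-tcp -0.0051 slope [-0.015  0.012]
ring [ 0.5003 -0.4724] d 0.0559 exp 0.056 1706 z 0.041985336933856365
0.054 422 [ 0.4457 -0.3118] 0.04718581554010183
0.027 219 [ 0.4464 -0.3121] 0.06123901101886681
```

View pics/w5.png

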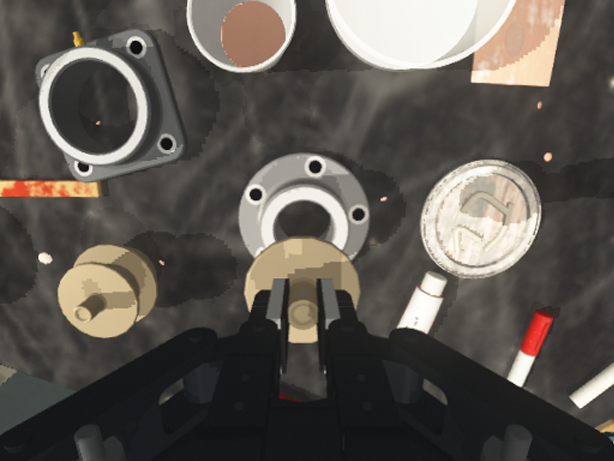

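Wrist view: plug 44 held upright at (302,290), hub bore just ahead at (303,225); the remaining two-plug stack stands at (95,300). Correcting by a couple of mm and inserting.

>>> {"name": "arm_command", "arguments": {"commands": [{"dx":0.0017,"dy":0.001,"dz":0.03,"rx":0,"ry":0,"rz":0,"jaw":0.008},{"dx":0,"dy":0,"dz":0.03,"rx":0,"ry":0,"rz":0,"jaw":0.008},{"dx":0,"dy":0,"dz":0.01,"rx":0,"ry":0,"rz":0,"jaw":0.008},{"dx":0,"dy":0,"dz":0,"rx":0,"ry":0,"rz":0,"jaw":0.008},{"dx":0,"dy":0,"dz":0.01,"rx":0,"ry":0,"rz":0,"jaw":0.008},{"dx":0,"dy":0,"dz":0.008,"rx":0,"ry":0,"rz":0,"jaw":0.008},{"dx":0,"dy":0,"dz":0.006,"rx":0,"ry":0,"rz":0,"jaw":0.008},{"dx":0,"dy":0,"dz":0,"rx":0,"ry":0,"rz":0,"jaw":0.008}]}}

```text
clock: 12.05
tcp_pos: [0.5005, -0.4724, 0.0554]
eef_rot: [-0.0, 1.0, 0.0, -0.0]
force: [0.2, -0.5, -1.6]
opening: 0.0122
grasp_force: 39.1
```

>>> {"name": "arm_command", "arguments": {"commands": [{"dx":0,"dy":0,"dz":0.003,"rx":0,"ry":0,"rz":0,"jaw":0.008},{"dx":0,"dy":0,"dz":0.002,"rx":0,"ry":0,"rz":0,"jaw":0.008},{"dx":0,"dy":0,"dz":0,"rx":0,"ry":0,"rz":0,"jaw":0.008}]}}

```text
clock: 12.42
tcp_pos: [0.5011, -0.4726, 0.0521]
eef_rot: [0.0, 1.0, 0.0, 0.0]
force: [-1.6, 1.6, 4.4]
opening: 0.012
grasp_force: 39.4
```

>>> {"name": "arm_command", "arguments": {"commands": [{"dx":0,"dy":0,"dz":0.002,"rx":0,"ry":0,"rz":0,"jaw":0.008},{"dx":0,"dy":0,"dz":0,"rx":0,"ry":0,"rz":0,"jaw":0.008},{"dx":0,"dy":0,"dz":0,"rx":0,"ry":0,"rz":0,"jaw":0.03},{"dx":0,"dy":0,"dz":0,"rx":0,"ry":0,"rz":0,"jaw":0.03},{"dx":0,"dy":0,"dz":-0.025,"rx":0,"ry":0,"rz":0,"jaw":0.03},{"dx":0,"dy":0,"dz":-0.045,"rx":0,"ry":0,"rz":0,"jaw":0.04},{"dx":0,"dy":0,"dz":-0.03,"rx":0,"ry":0,"rz":0,"jaw":0.04},{"dx":0,"dy":0,"dz":0,"rx":0,"ry":0,"rz":0,"jaw":0.04},{"dx":0,"dy":0,"dz":0,"rx":0,"ry":0,"rz":0,"jaw":0.04}]}}

```text
clock: 13.55
tcp_pos: [0.5002, -0.4724, 0.1481]
eef_rot: [-0.0, 1.0, -0.0, -0.001]
force: [-0.2, -0.6, -0.4]
opening: 0.0399
grasp_force: 0.0
```

```bash
python3 - <<'E'
from h import *
f=grab('wrist'); print(f['s']['clock'],f['s']['tcp_pos']); seat(f,np.array([.4999,-.4715]),.042,.054)
E
```

```text
13.55 [ 0.50023832 -0.47238642  0.1480903 ]
seat: flange top z 0.0469 exp 0.047 slope [-0.007 -0.02 ] 2289 knob top 244 [ 0.5001 -0.4741  0.0663]
```

Plug 44 is seated flat (46.9 mm against 47). Next is plug 54.

>>> {"name": "arm_command", "arguments": {"commands": [{"dx":-0.006,"dy":-0.02,"dz":0,"rx":0,"ry":0,"rz":0,"jaw":0.04},{"dx":-0.015,"dy":-0.04,"dz":0.005,"rx":0,"ry":0,"rz":0,"jaw":0.04},{"dx":-0.015,"dy":-0.04,"dz":0.01,"rx":0,"ry":0,"rz":0,"jaw":0.04},{"dx":-0.012,"dy":-0.04,"dz":0.005,"rx":0,"ry":0,"rz":0,"jaw":0.04},{"dx":-0.007,"dy":-0.02,"dz":0,"rx":0,"ry":0,"rz":0,"jaw":0.04},{"dx":0,"dy":0,"dz":0,"rx":0,"ry":0,"rz":0,"jaw":0.04},{"dx":0,"dy":0,"dz":0,"rx":0,"ry":0,"rz":0,"jaw":0.04}]}}

```text
clock: 14.48
tcp_pos: [0.4459, -0.3136, 0.1286]
eef_rot: [0.0, 1.0, -0.0, -0.0]
force: [-1.0, 0.0, 0.6]
opening: 0.0401
grasp_force: 0.0
```

```bash
python3 - <<'E'
from h import *
f=grab('wrist'); print(f['s']['clock'],f['s']['tcp_pos']); stackpos(f,.074)
E
```

```text
14.475 [ 0.44585135 -0.31361766  0.12864831]
z 0.074 305 mean [ 0.445  -0.3133  0.0729] enc 0.4447 -0.3135 d 0.0144
z 0.05399999999999999 4519 mean [ 0.4466 -0.3132  0.0537] enc 0.4445 -0.3133 d 0.064
```

>>> {"name": "arm_command", "arguments": {"commands": [{"dx":-0.0005,"dy":-0.001,"dz":0.03,"rx":0,"ry":0,"rz":0,"jaw":0.04},{"dx":0,"dy":0,"dz":0.03,"rx":0,"ry":0,"rz":0,"jaw":0.04},{"dx":0,"dy":0,"dz":0.0115,"rx":0,"ry":0,"rz":0,"jaw":0.04},{"dx":0,"dy":0,"dz":0,"rx":0,"ry":0,"rz":0,"jaw":0.008},{"dx":0,"dy":0,"dz":0,"rx":0,"ry":0,"rz":0,"jaw":0.008},{"dx":0,"dy":0,"dz":0,"rx":0,"ry":0,"rz":0,"jaw":0.008},{"dx":0,"dy":0,"dz":0,"rx":0,"ry":0,"rz":0,"jaw":0.008},{"dx":0,"dy":0,"dz":-0.015,"rx":0,"ry":0,"rz":0,"jaw":0.008},{"dx":0,"dy":0,"dz":-0.03,"rx":0,"ry":0,"rz":0,"jaw":0.008},{"dx":0,"dy":0,"dz":-0.04,"rx":0,"ry":0,"rz":0,"jaw":0.008},{"dx":0.003,"dy":-0.025,"dz":0,"rx":0,"ry":0,"rz":0,"jaw":0.008},{"dx":0.004,"dy":-0.045,"dz":0,"rx":0,"ry":0,"rz":0,"jaw":0.008},{"dx":0.004,"dy":-0.045,"dz":0,"rx":0,"ry":0,"rz":0,"jaw":0.008},{"dx":0.003,"dy":-0.043,"dz":0,"rx":0,"ry":0,"rz":0,"jaw":0.008},{"dx":0.001,"dy":-0.02,"dz":0,"rx":0,"ry":0,"rz":0,"jaw":0.008},{"dx":0,"dy":0,"dz":0,"rx":0,"ry":0,"rz":0,"jaw":0.008},{"dx":0,"dy":0,"dz":0,"rx":0,"ry":0,"rz":0,"jaw":0.008},{"dx":0,"dy":0,"dz":0,"rx":0,"ry":0,"rz":0,"jaw":0.008}], "squeeze": 40}}

```text
clock: 16.77
tcp_pos: [0.4603, -0.1351, 0.1428]
eef_rot: [0.0, 1.0, -0.001, 0.0]
force: [0.0, -0.6, -0.9]
opening: 0.012
grasp_force: 39.1
```

```bash
python3 - <<'E'
from h import *
f=grab('wrist'); save(f,'w6.png',None,1.2); print(f['s']['clock'],f['s']['tcp_pos']); held(f,.064)
ringpos(f,np.array([.4603,-.1355]),.038,.054,.073)
f=grab('scene'); ringpos(f,np.array([.4603,-.1355]),.038,.054,.073); c=cloud(f)
near=np.hypot(c[...,0]-.446,c[...,1]+.311)<.06
for z in [.054,.027]:
    P=c[near&(np.abs(c[...,2]-z)<.003)]
    if len(P)>9: print(z,len(P),np.round(circ(P)[0],4),circ(P)[1]*2)
E
```

```text
16.775 [ 0.4602562  -0.13507781  0.14278293]
held 5682 enc 0.4592 -0.1363 d 0.0637 offs [-0.001  -0.0012] z-tcp -0.0043 slope [-0.008 -0.   ]
ring [ 0.4612 -0.1354] d 0.0627 exp 0.0635 1444 z 0.03793721296892054
ring [ 0.4608 -0.1351] d 0.0648 exp 0.0635 252 z 0.038257446237180026
0.027 563 [ 0.4467 -0.3113] 0.054127680678299664
```

View pics/w6.png

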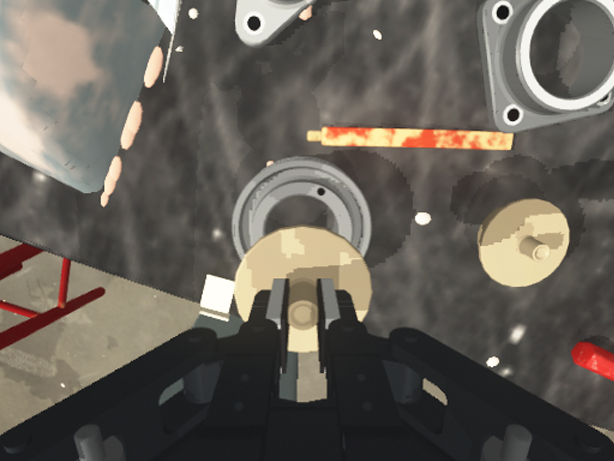

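Wrist view: plug 54 held level at (303,285), pulley bore at (300,222); the lowest plug stands at (523,243). The alignment needs about 1 mm.

>>> {"name": "arm_command", "arguments": {"commands": [{"dx":0.0013,"dy":-0.0005,"dz":0.03,"rx":0,"ry":0,"rz":0,"jaw":0.008},{"dx":0,"dy":0,"dz":0.03,"rx":0,"ry":0,"rz":0,"jaw":0.008},{"dx":0,"dy":0,"dz":0.007,"rx":0,"ry":0,"rz":0,"jaw":0.008},{"dx":0,"dy":0,"dz":0,"rx":0,"ry":0,"rz":0,"jaw":0.008},{"dx":0,"dy":0,"dz":0.01,"rx":0,"ry":0,"rz":0,"jaw":0.008},{"dx":0,"dy":0,"dz":0.008,"rx":0,"ry":0,"rz":0,"jaw":0.008},{"dx":0,"dy":0,"dz":0.006,"rx":0,"ry":0,"rz":0,"jaw":0.008},{"dx":0,"dy":0,"dz":0,"rx":0,"ry":0,"rz":0,"jaw":0.008}]}}

```text
clock: 17.88
tcp_pos: [0.4613, -0.133, 0.0512]
eef_rot: [-0.0, 1.0, 0.0, -0.0]
force: [-0.6, -0.4, -0.6]
opening: 0.0122
grasp_force: 39.1
```

>>> {"name": "arm_command", "arguments": {"commands": [{"dx":0,"dy":0,"dz":0.003,"rx":0,"ry":0,"rz":0,"jaw":0.008},{"dx":0,"dy":0,"dz":0.0015,"rx":0,"ry":0,"rz":0,"jaw":0.008},{"dx":0,"dy":0,"dz":0,"rx":0,"ry":0,"rz":0,"jaw":0.008}]}}

```text
clock: 18.25
tcp_pos: [0.4617, -0.1332, 0.0474]
eef_rot: [0.0, 1.0, 0.0, 0.0]
force: [-1.5, -0.4, 2.8]
opening: 0.012
grasp_force: 39.5
```

>>> {"name": "arm_command", "arguments": {"commands": [{"dx":0,"dy":0,"dz":0.002,"rx":0,"ry":0,"rz":0,"jaw":0.008},{"dx":0,"dy":0,"dz":0,"rx":0,"ry":0,"rz":0,"jaw":0.008},{"dx":0,"dy":0,"dz":0,"rx":0,"ry":0,"rz":0,"jaw":0.03},{"dx":0,"dy":0,"dz":0,"rx":0,"ry":0,"rz":0,"jaw":0.03},{"dx":0,"dy":0,"dz":-0.025,"rx":0,"ry":0,"rz":0,"jaw":0.03},{"dx":0,"dy":0,"dz":-0.045,"rx":0,"ry":0,"rz":0,"jaw":0.04},{"dx":0,"dy":0,"dz":-0.03,"rx":0,"ry":0,"rz":0,"jaw":0.04},{"dx":0,"dy":0,"dz":0,"rx":0,"ry":0,"rz":0,"jaw":0.04},{"dx":0,"dy":0,"dz":0,"rx":0,"ry":0,"rz":0,"jaw":0.04}]}}

```text
clock: 19.38
tcp_pos: [0.461, -0.1333, 0.1443]
eef_rot: [-0.0, 1.0, -0.0, -0.001]
force: [-0.2, 0.6, -0.4]
opening: 0.0401
grasp_force: 0.0
```

```bash
python3 - <<'E'
from h import *
f=grab('wrist'); print(f['s']['clock'],f['s']['tcp_pos']); seat(f,np.array([.4607,-.1345]),.038,.064)
E
```

```text
19.375 [ 0.46097856 -0.13329082  0.14434999]
seat: flange top z 0.043 exp 0.043 slope [-0.001  0.001] 3475 knob top 244 [ 0.4609 -0.1345  0.0622]
```

Plug 54 is seated flat. Next is the last plug, 64.

>>> {"name": "arm_command", "arguments": {"commands": [{"dx":-0.002,"dy":0.025,"dz":0,"rx":0,"ry":0,"rz":0,"jaw":0.04},{"dx":-0.004,"dy":0.045,"dz":0,"rx":0,"ry":0,"rz":0,"jaw":0.04},{"dx":-0.004,"dy":0.045,"dz":0.01,"rx":0,"ry":0,"rz":0,"jaw":0.04},{"dx":-0.004,"dy":0.043,"dz":0.02,"rx":0,"ry":0,"rz":0,"jaw":0.04},{"dx":-0.001,"dy":0.02,"dz":0.01,"rx":0,"ry":0,"rz":0,"jaw":0.04},{"dx":0,"dy":0,"dz":0,"rx":0,"ry":0,"rz":0,"jaw":0.04},{"dx":0,"dy":0,"dz":0,"rx":0,"ry":0,"rz":0,"jaw":0.04}]}}

```text
clock: 20.3
tcp_pos: [0.4474, -0.3088, 0.1051]
eef_rot: [-0.001, 1.0, 0.001, 0.0]
force: [0.4, -0.6, 0.4]
opening: 0.0403
grasp_force: 0.0
```

```bash
python3 - <<'E'
from h import *
f=grab('wrist'); print(f['s']['clock'],f['s']['tcp_pos']); stackpos(f,.047)
E
```

```text
20.3 [ 0.44739571 -0.30877474  0.10510724]
z 0.047 297 mean [ 0.4461 -0.3125  0.0461] enc 0.4458 -0.3128 d 0.0144
z 0.027 5987 mean [ 0.4477 -0.3122  0.0269] enc 0.4456 -0.3126 d 0.074
```

>>> {"name": "arm_command", "arguments": {"commands": [{"dx":-0.0005,"dy":0.002,"dz":0.03,"rx":0,"ry":0,"rz":0,"jaw":0.04},{"dx":0,"dy":0,"dz":0.03,"rx":0,"ry":0,"rz":0,"jaw":0.04},{"dx":0,"dy":0,"dz":0.015,"rx":0,"ry":0,"rz":0,"jaw":0.04},{"dx":0,"dy":0,"dz":0,"rx":0,"ry":0,"rz":0,"jaw":0.008},{"dx":0,"dy":0,"dz":0,"rx":0,"ry":0,"rz":0,"jaw":0.008},{"dx":0,"dy":0,"dz":0,"rx":0,"ry":0,"rz":0,"jaw":0.008},{"dx":0,"dy":0,"dz":0,"rx":0,"ry":0,"rz":0,"jaw":0.008},{"dx":0,"dy":0,"dz":-0.02,"rx":0,"ry":0,"rz":0,"jaw":0.008},{"dx":0,"dy":0,"dz":-0.04,"rx":0,"ry":0,"rz":0,"jaw":0.008},{"dx":0,"dy":0,"dz":-0.04,"rx":0,"ry":0,"rz":0,"jaw":0.008},{"dx":0.025,"dy":0.001,"dz":0,"rx":0,"ry":0,"rz":0,"jaw":0.008},{"dx":0.045,"dy":0.003,"dz":0,"rx":0,"ry":0,"rz":0,"jaw":0.008},{"dx":0.045,"dy":0.003,"dz":0,"rx":0,"ry":0,"rz":0,"jaw":0.008},{"dx":0.0255,"dy":0.002,"dz":0,"rx":0,"ry":0,"rz":0,"jaw":0.008},{"dx":0,"dy":0,"dz":0,"rx":0,"ry":0,"rz":0,"jaw":0.008},{"dx":0,"dy":0,"dz":0,"rx":0,"ry":0,"rz":0,"jaw":0.008},{"dx":0,"dy":0,"dz":0,"rx":0,"ry":0,"rz":0,"jaw":0.008}], "squeeze": 40}}

```text
clock: 22.48
tcp_pos: [0.5853, -0.3227, 0.1305]
eef_rot: [0.0, 1.0, -0.0, -0.0]
force: [-0.6, -0.7, -0.9]
opening: 0.0117
grasp_force: 39.1
```

```bash
python3 - <<'E'
from h import *
f=grab('wrist'); save(f,'w7.png',None,1.2); print(f['s']['clock'],f['s']['tcp_pos']); held(f,.074)
ringpos(f,np.array([.587,-.3207]),.034,.064,.084)
f=grab('side'); ringpos(f,np.array([.587,-.3207]),.034,.064,.084)
E
```

```text
22.475 [ 0.58529449 -0.3227072   0.1304677 ]
held 8255 enc 0.5843 -0.3235 d 0.074 offs [-0.001  -0.0008] z-tcp -0.0038 slope [-0.008  0.01 ]
ring [ 0.5889 -0.3215] d 0.0727 exp 0.07400000000000001 1681 z 0.03396570041586433
ring [ 0.5873 -0.3178] d 0.074 exp 0.07400000000000001 315 z 0.03455433992845863
```

View pics/w7.png

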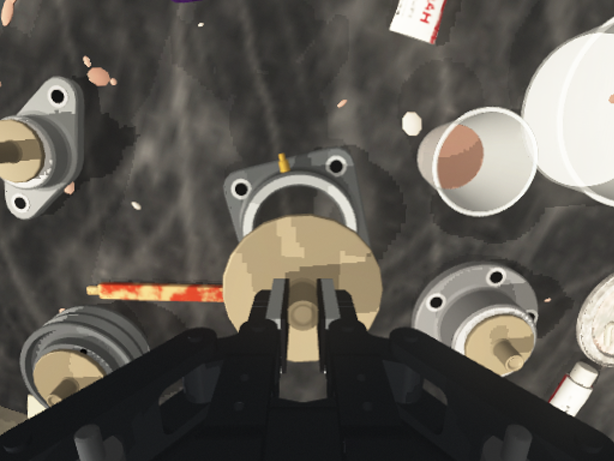

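Wrist view: the largest plug is held level at (302,288) and the dark square flange's bore is at (300,225). The three seated plugs are visible in the oval, pulley and hub. I'll correct +3 and -2.5 mm, then insert.

>>> {"name": "arm_command", "arguments": {"commands": [{"dx":0.003,"dy":-0.0025,"dz":0.025,"rx":0,"ry":0,"rz":0,"jaw":0.008},{"dx":0,"dy":0,"dz":0.025,"rx":0,"ry":0,"rz":0,"jaw":0.008},{"dx":0,"dy":0,"dz":0.009,"rx":0,"ry":0,"rz":0,"jaw":0.008},{"dx":0,"dy":0,"dz":0,"rx":0,"ry":0,"rz":0,"jaw":0.008},{"dx":0,"dy":0,"dz":0.01,"rx":0,"ry":0,"rz":0,"jaw":0.008},{"dx":0,"dy":0,"dz":0.008,"rx":0,"ry":0,"rz":0,"jaw":0.008},{"dx":0,"dy":0,"dz":0.006,"rx":0,"ry":0,"rz":0,"jaw":0.008},{"dx":0,"dy":0,"dz":0,"rx":0,"ry":0,"rz":0,"jaw":0.008}]}}

```text
clock: 23.58
tcp_pos: [0.5892, -0.3194, 0.0464]
eef_rot: [-0.0, 1.0, 0.0, -0.001]
force: [0.6, 0.9, -1.9]
opening: 0.0118
grasp_force: 39.1
```

>>> {"name": "arm_command", "arguments": {"commands": [{"dx":0,"dy":0,"dz":0.003,"rx":0,"ry":0,"rz":0,"jaw":0.008},{"dx":0,"dy":0,"dz":0.002,"rx":0,"ry":0,"rz":0,"jaw":0.008},{"dx":0,"dy":0,"dz":0,"rx":0,"ry":0,"rz":0,"jaw":0.008}]}}

```text
clock: 23.95
tcp_pos: [0.5899, -0.3196, 0.0428]
eef_rot: [0.0, 1.0, 0.0, 0.0]
force: [-1.6, 1.2, 3.5]
opening: 0.012
grasp_force: 39.3
```

>>> {"name": "arm_command", "arguments": {"commands": [{"dx":0,"dy":0,"dz":0.002,"rx":0,"ry":0,"rz":0,"jaw":0.008},{"dx":0,"dy":0,"dz":0,"rx":0,"ry":0,"rz":0,"jaw":0.008},{"dx":0,"dy":0,"dz":0,"rx":0,"ry":0,"rz":0,"jaw":0.03},{"dx":0,"dy":0,"dz":0,"rx":0,"ry":0,"rz":0,"jaw":0.03},{"dx":0,"dy":0,"dz":-0.025,"rx":0,"ry":0,"rz":0,"jaw":0.03},{"dx":0,"dy":0,"dz":-0.045,"rx":0,"ry":0,"rz":0,"jaw":0.04},{"dx":0,"dy":0,"dz":-0.045,"rx":0,"ry":0,"rz":0,"jaw":0.04},{"dx":0,"dy":0,"dz":-0.045,"rx":0,"ry":0,"rz":0,"jaw":0.04},{"dx":0,"dy":0,"dz":0,"rx":0,"ry":0,"rz":0,"jaw":0.04},{"dx":0,"dy":0,"dz":0,"rx":0,"ry":0,"rz":0,"jaw":0.04}]}}

```text
clock: 25.2
tcp_pos: [0.5892, -0.3197, 0.1994]
eef_rot: [-0.0, 1.0, -0.0, -0.0]
force: [-0.3, -0.3, -0.4]
opening: 0.0401
grasp_force: 0.0
```

```bash
python3 - <<'E'
from h import *
f=grab('wrist'); print(f['s']['clock'],f['s']['tcp_pos']); save(f,'w8.png',None,1.2)
seat(f,np.array([.588,-.3207]),.034,.074)
for g in (f,grab('side')):
    seat(g,np.array([.588,-.3205]),.034,.074); seat(g,np.array([.4607,-.1345]),.038,.064); seat(g,np.array([.4999,-.4715]),.042,.054); seat(g,np.array([.6438,-.1240]),.030,.044)
E
```

```text
25.2 [ 0.58915077 -0.31966947  0.19941101]
seat: flange top z 0.039 exp 0.039 slope [ 0. -0.] 3260 knob top 158 [ 0.5893 -0.321   0.0584]
seat: flange top z 0.039 exp 0.039 slope [ 0.    -0.001] 3258 knob top 158 [ 0.5893 -0.321   0.0584]
seat: flange top z 0.043 exp 0.043 slope [-0.013  0.008] 959 knob top 94 [ 0.4626 -0.1342  0.0619]
seat: flange top z 0.0469 exp 0.047 slope [-0.025 -0.028] 1196 knob top 152 [ 0.4999 -0.4727  0.0661]
seat: flange top z 0.0349 exp 0.034999999999999996 slope [0.01 0.02] 873 knob top 183 [ 0.6451 -0.1242  0.0541]
seat: flange top z 0.04 exp 0.039 slope [ 0.012 -0.017] 313 knob top 26 [ 0.589  -0.3182  0.0582]
seat: flange top z 0.0439 exp 0.043 slope [ 0.007 -0.015] 443 knob top 45 [ 0.4611 -0.132   0.0624]
seat: flange top z 0.0481 exp 0.047 slope [ 0.02  -0.053] 125 knob top 22 [ 0.5011 -0.4709  0.0663]
seat: flange top z 0.0359 exp 0.034999999999999996 slope [ 0.052 -0.025] 162 knob top 38 [ 0.6449 -0.1211  0.0543]
```

View pics/w8.png

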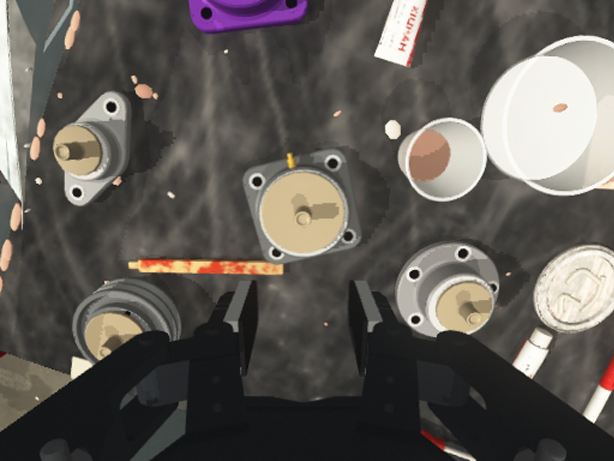

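Wrist view: all four plugs stand knob-up in their bores, at (303,215), (78,150), (112,338) and (465,305). The cup, pencil and purple flange are untouched. The small slopes on the hub and oval plugs probably come from window misalignment, so I'll check them centred on the knobs before handing in.

```bash
python3 - <<'E'
from h import *
f=grab('wrist'); ok=True
for xy,z,D in [((.5893,-.321),.034,.074),((.4615,-.1345),.038,.064),((.4999,-.4732),.042,.054),((.6452,-.1242),.030,.044)]:
    c=cloud(f); xy=np.array(xy); d=np.hypot(c[...,0]-xy[0],c[...,1]-xy[1])
    P=c[(np.abs(c[...,2]-z-.005)<.003)&(d<D/2-.003)&(d>.010)]
    pl=np.linalg.lstsq(np.c_[P[:,:2]-xy,np.ones(len(P))],P[:,2],rcond=None)[0]
    print(np.round(pl,4),z+.005,len(P)); ok&=abs(pl[2]-z-.005)<.001 and np.abs(pl[:2]).max()<.02
if ok: print(robot.close_job())
E
```

```text
[-0.001   0.0002  0.0391] 0.039 2893
[-0.0012  0.0002  0.0432] 0.043 763
[-0.0038  0.001   0.0471] 0.047 895
[-0.0017 -0.0042  0.035 ] 0.034999999999999996 609
the job is handed in; nothing more can be done
None
```

I took the stack apart from the top and set all four plugs knob up in their matching bores, each flange flat on its face within 0.2 mm; the job was handed in at about 25 s, with the cup and pencil left alone.

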